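Close a bench filter's union nut by hand, then with the spanner

TASK

Close the leaning bench filter: with the gripper's fingers turn its brass hex nut clockwise, regrasping as needed, until it is finger-tight (black-marked corner at the red mark), then use the red-handled spanner to tighten it a sixth of a turn more, no further. Take the spanner off without loosening the nut and lay it down flat on the brown mat, without dropping it. Leave the tub, jar and bottle where they stand.

Things in the scene. Friction and masses are not known exactly. Their poses are not given: they have to be found in the camera images.
- stand: Bench filter unit, fixed: grey base plate 210 x 150 x 12 mm, dark post at its rear, and a steel housing of 62 mm diameter that leans 30 degrees from vertical towards the front (own -x, roughly towards the robot). Origin under the centre of the base plate; own z up, own x to the rear. The nut's centre is at own (-60, 0, 170) mm.
- nut_center (a point): Centre of the brass hex nut: 46 mm across flats, 53 mm across corners, 28 mm high. Own z: its axis, up, leaning 30 degrees to the stand's front; own x: through the corner with the black mark (flats face 30, 90, 150 ... degrees from x). A 20 mm thick stub with blue cap stands 22 mm over its top. Below: washer 45 mm, neck 40 mm, housing 62 mm in diameter from 52 mm below the nut's centre.
- nut (a joint): How far the nut has been run up by hand, rad, growing clockwise as seen from above along its axis; starts at 0 to 0.6 and turns easily (0.2 N m) up to 2.4 = finger-tight, where the black mark stands at the front (lowest) side, over the red mark on the housing's shoulder. Turning the other way loosens it again.
- nip (a joint): How far the nut has been tightened beyond finger-tight, rad, clockwise; 0 at the start. It moves only once the nut is finger-tight and takes 1.2 N m: for the spanner, not for fingers. A sixth of a turn = 1.05.
- spanner: Loose open-ended spanner, 0.3 kg, 190 x 73 x 16 mm, lying flat. Red handle 24 mm wide, 16 mm thick, own x -95 to 0 mm, widening to the steel head; two straight jaws along own x, 49 mm apart, each 12 mm wide, from their bottom at x = +42.5 to the tips at +95 mm. Origin: underside, mid-length; own x towards the jaws, own z normal to the flat side.
- spanner_jaw (a point): Point of the spanner, mid-thickness, that coincides with the nut's centre when the jaws are fully on the nut (own x = +70 mm of the spanner, 8 mm above its underside). Same axes as the spanner.
- spanner_grip (a point): Point of the spanner's red handle, mid-thickness (own x = -30 mm, 8 mm above its underside), 100 mm from spanner_jaw: a place to hold it. Same axes as the spanner.
- tub: Bystander: clear tub of capped vials, 130 x 100 mm, 78 mm high over the caps, 0.7 kg. Origin under its centre.
- jar: Bystander: white-capped sample jar, 60 mm diameter, 69 mm high. Origin under its centre.
- wash: Bystander: wash bottle with a yellow cap, 60 mm diameter, 150 mm high. Origin under its centre.
- mat: Brown kraft mat on the bench, fixed, 500 x 860 mm (x, y), 2 mm thick: its top is at z = 2 mm. Origin under its centre.

How it is judged:
On the way, in this order (a step that is already met when the one before it is completed fails the run):
1. the nut is run up finger-tight by the gripper's fingers (value of joint nut above 2.3 rad and contact force between the fingers and nut above 1 N), for 0.1 s.
2. the spanner, on the nut, tightens it further (value of joint nip above 0.5 rad and contact force between spanner and nut above 2 N), for 0.04 s.
At the end, for the whole second after the job is handed in: The nut is finger-tight and not backed off (joint nut above 2.15 rad) and tightened 0.75 to 1.35 rad (43 to 77 degrees) beyond that (joint nip); the spanner is at rest, lying flat with its middle over the brown mat (spanner_jaw and spanner_grip both below 20 mm) (value of joint nip between 0.75 and 1.35 rad and value of joint nut above 2.15 rad and height (world z) of each of spanner_jaw, spanner_grip below 0.02 m and world x of spanner between 0.36 and 0.86 m and world y of spanner between -0.43 and 0.43 m and linear speed of spanner below 0.02 m/s); the robot touches nothing.
It fails at once if the nut is tightened beyond finger-tight (by more than 0.15 rad) with the fingers on it instead of the spanner (contact force between the fingers and nut above 2 N and value of joint nip above 0.15 rad and velocity of joint nip above 0.15 rad/s).
It fails at once if the spanner is used on a nut that is still loose (joint nut below 1.9 rad) (contact force between spanner and nut above 2 N and value of joint nut below 1.9 rad).
It fails at once if the nut is over-tightened: more than 1.45 rad beyond finger-tight (value of joint nip above 1.45 rad).
It fails at once if the spanner is dropped or thrown (faster than 1.2 m/s) (linear speed of spanner above 1.2 m/s).
It fails at once if a bystander (tub, jar or bottle) is moved more than 30 mm or tipped over (distance of any of tub, jar, wash from where it was at the start of the episode above 0.03 m or angle between any of tub, jar, wash's own z axis and vertical above 0.4 rad).
It also fails if it takes over 72 s, if anything falls off the work surface, if the arm or the gripper's body presses on something with over 40 N, if the wrist force passes 120 N, or if a joint passes its speed limit or range.

ROBOT

A 7-joint arm with a two-finger parallel gripper is mounted at the origin on the work surface. World frame = base frame: x ahead of the robot, y to its left, z up, the work surface at z = 0. Lengths are in m, angles in rad, forces in N, time in s.
With the tool pointing down it reaches from about 0.425 to 0.925 m from the base axis. Payload 6.8 kg.
Tool frame: the origin (TCP) lies midway between the tips of the shut fingers; the grasp point (between the pads) lies 19 mm behind it; z points along the fingers, y is the line along which they close (so a half turn about z gives the same grasp; the last joint's range is limited). The gripper opens to 85 mm and grips with 20 to 120 N. Pads are 22 mm wide; open, the fingers measure 114 mm over their backs; the gripper's body (76 mm by 85 mm) begins 54 mm behind the grasp point. The pads swing forward as they close: fully open they stand 13 mm farther back than shut.
Start: joints at [1.054, 0.477, 0.022, 1.555, -0.011, 1.109, -0.083], TCP at [0.268, -0.619, 0.203] pointing down, gripper open.
Joint ranges: [-2.96, 2.96], [-0.34, 2.1], [-1.41, 1.46], [0.24, 2.44], [-1.37, 4.51], [0.17, 1.92], [-2.96, 2.96]. Speed limits (rad/s): [2.39, 2.39, 3.14, 3.14, 3.14, 3.14, 3.14].

INTERFACE

Orientations are given as a unit quaternion [w, x, y, z].
In Python, from station import bot, imaging gives the robot as it stands.
- The arm moves only by the tool move_arm, never from a script. Its argument "commands" is a list that holds one entry, the list of rows, each a list of 7 numbers: the shift along the tool's x, y, z in m, then the turn, a rotation vector about the tool's x, y, z in degrees, then the finger opening in m, from 0 to 0.0854. In form: [[[x, y, z, rx, ry, rz, grip], ...]]. A call has 1 to 20 rows; each row shifts and turns the commanded pose from where the row before left it, along the tool's axes as they then stand; what a row does not reach is not made up. A row lasts 1/8 s, in which the tool goes at most 62.5 mm and 10.7 degrees, less where a joint would pass 70% of its speed; a pose out of reach is approached as far as the arm can. A call is refused whole if a number of a shift passes 0.0625 or a number of a turn 10.7, either way. A call with a gripper value outside its range is refused whole. The fingers move at their own pace and stop on an object; "squeeze" is the grip in N (left out, the last holds). Time passes only in rows, so rows that do not move let the fingers close. It gives the time, the measured TCP pose, the force, the opening and the grip force at its end, in the units of the state.
- bot.get_obs(): the state, without advancing time (a new reading comes with each control period).
- imaging.read_camera(name): name is "side" or "top" or "wrist"; returns the picture (480x640x3 uint8, red, green, blue); there is no depth.
- imaging.calibration(name): a dict with "intrinsics" (3x3 intrinsics, pixels), "extrinsics" (4x4, takes a point from camera to world coordinates); the wrist camera has in their place "mount" (4x4, takes a point from camera to tool coordinates, whose origin is the TCP and whose axes are the flange's). Camera axes: x right, y down, z forward; pixel columns grow to the right and rows downward; lengths in m; the calibration is good to about 2 mm. A picture is of the moment at which its call begins: read the wrist's pose just before it. calibration takes no time and is no camera call.
- bot.hand_in(): hands the job in; it is judged then, once.
The state is a dict: "t": time; "q": joint angles; "joint_vel": joint speeds; "joint_torque": joint torques, N m; "eef_pos": TCP position; "tool_rot": TCP orientation; "contact_force": force on the tool from outside, world axes, zero at the start; "torque": the same for the moment, N m; "gripper_width": opening from 0.0 (shut) to 1.0 (fully open); "grasp_force": force on a finger pad.
Only numpy, scipy, OpenCV 4.12 (cv2) and the standard library are available. Lean on these libraries where they do the work, as an engineer would, in place of code of your own. Each camera call takes 0.05 s, during which the arm holds its last target. There are 200 camera calls.

## Working session

There is one attempt and no reset: what is moved stays moved. The work goes in short steps, Python scripts to look and compute and a tool call to move; the robot and the scene stay as the last step left them, time stands still between calls to the robot, and variables do not carry over. Pictures are saved under pics/ and viewed, at most 10 in all, crops included, and the job is handed in when it is done.

Besides the shell and the picture viewer there is one more tool, called by a JSON object that holds its "fn" and its "kwargs". move_arm: Moves the arm, as the interface text tells. Its arguments: {"type":"object","properties":{"commands":{"type":"array","items":{"type":"array","items":{"type":"array","items":{"type":"number"}}}},"squeeze":{"type":"number"}},"required":["commands"]}

```bash
ls; mkdir -p pics; python3 - <<'E'
from station import bot, imaging
import cv2, numpy as np
o=bot.get_obs(); print({k:np.round(v,3).tolist() for k,v in o.items()})
for n in ("top","side"):
    im=imaging.read_camera(n); cv2.imwrite(f"pics/{n}0.png",im[:,:,::-1])
    c=imaging.calibration(n); print(n,{k:np.round(v,4).tolist() for k,v in c.items()})
print(imaging.calibration("wrist"))
E
```

```text
pics
{'t': 0.0, 'q': [1.054, 0.478, 0.022, 1.556, -0.012, 1.109, -0.083], 'joint_vel': [-0.0, 0.001, -0.002, 0.0, -0.001, -0.002, -0.001], 'joint_torque': [0.0, -59.644, 1.608, -28.119, 0.012, 0.009, 0.0], 'eef_pos': [0.268, -0.619, 0.202], 'tool_rot': [-0.001, 0.979, 0.203, -0.0], 'contact_force': [-0.53, 0.275, -0.363], 'torque': [0.017, -0.015, -0.052], 'grasp_force': 0.0, 'gripper_width': 1.003}
top {'intrinsics': [[560.6411, 0.0, 316.1678], [0.0, 560.6411, 228.9415], [0.0, 0.0, 1.0]], 'extrinsics': [[0.0219, -0.9983, 0.0547, 0.4945], [-0.9997, -0.0224, -0.0078, 0.0166], [0.009, -0.0545, -0.9985, 1.4349], [0.0, 0.0, 0.0, 1.0]]}
side {'intrinsics': [[490.3488, 0.0, 326.5961], [0.0, 490.3488, 240.6444], [0.0, 0.0, 1.0]], 'extrinsics': [[-0.9232, -0.2299, 0.308, 0.2208], [-0.3843, 0.5608, -0.7334, 0.8674], [-0.0041, -0.7954, -0.6061, 0.8339], [0.0, 0.0, 0.0, 1.0]]}
{'intrinsics': array([[351.5804912 ,   0.        , 320.02034904],
       [  0.        , 351.5804912 , 234.08727279],
       [  0.        ,   0.        ,   1.        ]]), 'mount': array([[ 5.64184003e-05, -9.65526040e-01, -2.60306480e-01,
         6.76791952e-02],
       [ 9.99999977e-01,  1.07913969e-04, -1.83534992e-04,
        -1.66730054e-04],
       [ 2.05298520e-04, -2.60306464e-01,  9.65526024e-01,
        -1.71291986e-01],
       [ 0.00000000e+00,  0.00000000e+00,  0.00000000e+00,
         1.00000000e+00]])}
```

View pics/top0.png

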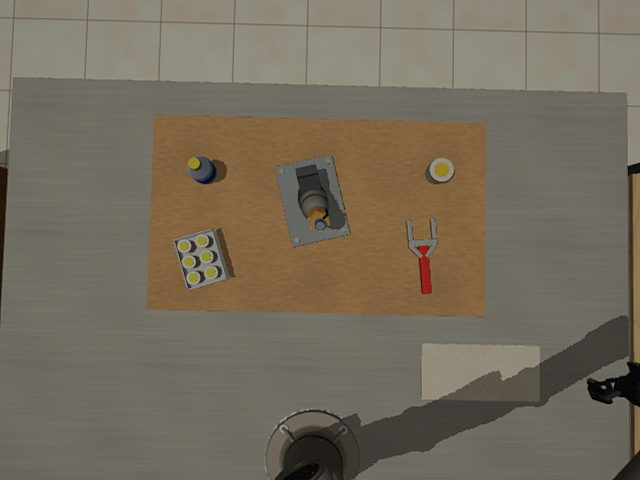

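View pics/side0.png

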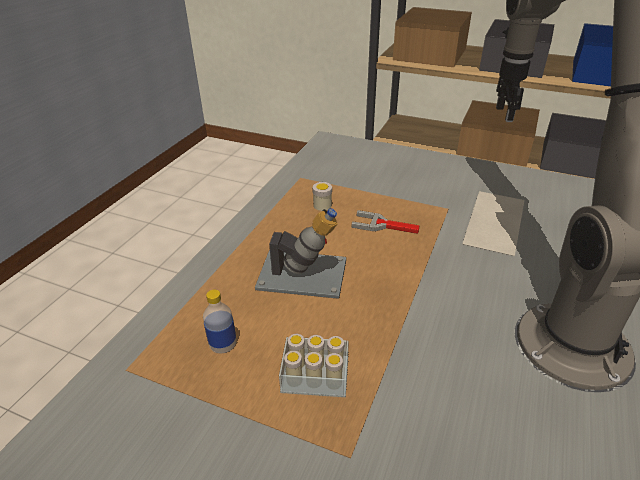

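The top view shows the stand plate at about (313,200), the nut and blue cap at (319,223), and the spanner at (425,255) with its jaws toward +x. Both views show the bystanders well clear of it.

```bash
cat > h.py <<'E'
from station import bot, imaging
import cv2, numpy as np
from scipy.spatial.transform import Rotation as R
def cam(n, obs=None):
    c=imaging.calibration(n); K=c["intrinsics"]
    if n=="wrist":
        T=np.eye(4); T[:3,:3]=rot(obs).as_matrix(); T[:3,3]=obs["eef_pos"]; return K,T@c["mount"]
    return K,c["extrinsics"]
def rot(o):
    w,x,y,z=o["tool_rot"]; return R.from_quat([x,y,z,w])
def ray(px,K,T): 
    d=T[:3,:3]@np.linalg.solve(K,[px[0],px[1],1.]); return T[:3,3],d/np.linalg.norm(d)
def onz(px,z,K,T):
    o,d=ray(px,K,T); return o+d*(z-o[2])/d[2]
def proj(P,K,T):
    p=(np.atleast_2d(P)-T[:3,3])@T[:3,:3]; u=p@K.T; return u[:,:2]/u[:,2:]
def tri(rays):
    A=sum(np.eye(3)-np.outer(d,d) for o,d in rays); b=sum((np.eye(3)-np.outer(d,d))@o for o,d in rays)
    return np.linalg.solve(A,b)
def rows(p,q,g,o=None,n=None):
    "tool rows from obs o to position p, rotation q"
    o=o or bot.get_obs(); r0=rot(o); p0=np.array(o["eef_pos"])
    rv=(r0.inv()*q).as_rotvec(); d=np.linalg.norm(np.array(p)-p0)
    n=n or int(max(np.ceil(d/.05),np.ceil(np.degrees(np.linalg.norm(rv))/9),1))
    out=[]; a=p0.copy(); ra=r0
    for i in range(n):
        t=(i+1)/n; b=p0+(np.array(p)-p0)*t; s=ra.inv().apply(b-a); 
        step=np.round(np.r_[s,np.degrees(rv)/n],[4]*3+[2]*3); out.append(step.tolist()+[g])
        a=a+ra.apply(step[:3]); ra=ra*R.from_rotvec(np.radians(step[3:]))
    print(str(out).replace(" ",""))
E
python3 - <<'E'
from h import *
K,T=cam("top"); im=cv2.imread("pics/top0.png"); hsv=cv2.cvtColor(im,cv2.COLOR_BGR2HSV)
m=(((hsv[...,0]<6)|(hsv[...,0]>174))&(hsv[...,1]>180)&(hsv[...,2]>80)).astype(np.uint8); m[:,:390]=0;m[:,450:]=0
ys,xs=np.nonzero(m); r=cv2.minAreaRect(np.c_[xs,ys].astype(np.float32)); print("red",r,len(xs))
b=cv2.boxPoints(r); print(np.round([onz(p,.018,K,T) for p in b],4).tolist())
for p in [(407,221),(435,220),(426,293)]: print(p,np.round(onz(p,.018,K,T),4))
for p in [(277,168),(332,155),(349,234),(294,246)]: print("plate",np.round(onz(p,.014,K,T),4))
cap=ray((320,225),K,T); K2,T2=cam("side"); cs=ray((331,212),K2,T2); print("cap",tri([cap,cs]))
for n,p,z in [("tub",(202,259),.078),("jar",(441,170),.07),("wash",(194,163),.15)]: print(n,np.round(onz(p,z,K,T),3))
cv2.imwrite("pics/crops.png",np.hstack([cv2.resize(im[140:260,260:360],(400,480),interpolation=cv2.INTER_CUBIC),cv2.resize(cv2.imread("pics/side0.png")[190:310,250:350],(400,480),interpolation=cv2.INTER_CUBIC)]))
E
```

```text
red ((424.2862243652344, 269.43450927734375), (47.58506774902344, 9.467185020446777), 85.2363510131836) 417
[[0.5343, -0.2521, 0.018], [0.5368, -0.276, 0.018], [0.4175, -0.2873, 0.018], [0.415, -0.2635, 0.018]]
(407, 221) [ 0.5974 -0.2244  0.018 ]
(435, 220) [ 0.6015 -0.2955  0.018 ]
(426, 293) [ 0.4166 -0.2747  0.018 ]
plate [0.7257 0.1088 0.014 ]
plate [ 0.7625 -0.0308  0.014 ]
plate [ 0.5613 -0.0781  0.014 ]
plate [0.5277 0.0607 0.014 ]
cap [ 0.57226431 -0.00072773  0.20291263]
tub [0.49  0.28  0.078]
jar [ 0.721 -0.298  0.07 ]
wash [0.711 0.292 0.15 ]
```

View pics/crops.png

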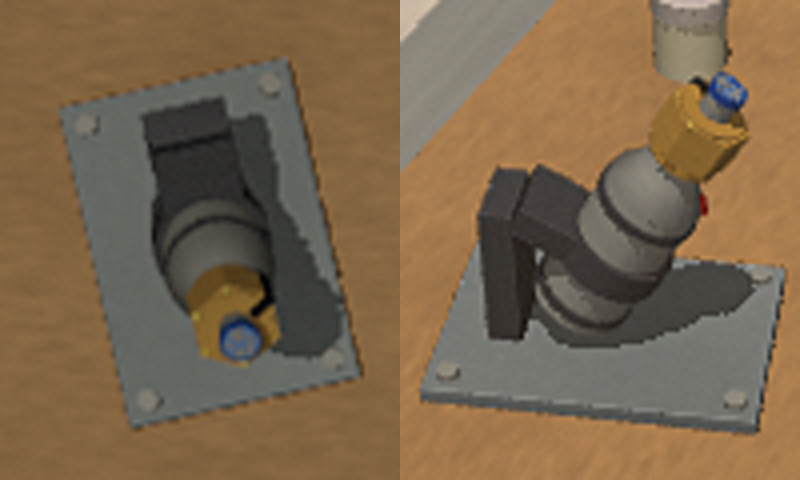

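The crop confirms the black mark on the nut's right-rear corner and the blue cap at top-image (320,225). The triangulated cap matches the value predicted from the stand (0.569, -0.003, 0.203) within 4 mm. Next I plan the standoff above the nut.

```bash
cat >> h.py <<'E'
YAW=np.radians(13.6); N=np.array([.587,.001,.172])
def axes(yaw=None):
    yaw=YAW if yaw is None else yaw
    c,s=np.cos(yaw),np.sin(yaw); h=np.sqrt(3)/2
    a=np.array([-.5*c,-.5*s,h]); r=np.array([h*c,h*s,.5]); return a,r,np.cross(a,r)
def Q(beta):
    "tool down the nut axis, y at beta deg (ccw from above) from the rear"
    a,r,l=axes(); b=np.radians(beta); y=np.cos(b)*r+np.sin(b)*l; return R.from_matrix(np.c_[np.cross(y,-a),y,-a])
E
python3 - <<'E'
from h import *
a,r,l=axes(); print(N+.075*a); rows(N+.075*a,Q(30),.0854)
E
```

```text
[ 0.55055146 -0.00781783  0.23695191]Traceback (most recent call last):
    return bound(*args, **kwds)
TypeError: 'list' object cannot be interpreted as an integer

During handling of the above exception, another exception occurred:

Traceback (most recent call last):
  File "h.py", line 28, in rows
    step=np.round(np.r_[s,np.degrees(rv)/n],[4]*3+[2]*3); out.append(step.tolist()+[g])
TypeError: 'list' object cannot be interpreted as an integer
```

```bash
sed -i 's/step=np.round(np.r_\[s,np.degrees(rv)\/n\],\[4\]\*3+\[2\]\*3)/step=np.r_[np.round(s,4),np.round(np.degrees(rv)\/n,2)]/' h.py
python3 - <<'E'
from h import *
a,r,l=axes(); rows(N+.075*a,Q(30),.0854,n=16)
E
```

```text
[[0.0314,-0.028,-0.0021,-1.99,0.92,-6.71,0.0854],[0.0345,-0.0241,-0.0025,-1.99,0.92,-6.71,0.0854],[0.0371,-0.0198,-0.0027,-1.99,0.92,-6.71,0.0854],[0.0391,-0.0153,-0.0027,-1.99,0.92,-6.71,0.0854],[0.0408,-0.0104,-0.0025,-1.99,0.92,-6.71,0.0854],[0.0417,-0.0056,-0.0022,-1.99,0.92,-6.71,0.0854],[0.0421,-0.0005,-0.0015,-1.99,0.92,-6.71,0.0854],[0.0419,0.0044,-0.0008,-1.99,0.92,-6.71,0.0854],[0.0411,0.0092,0.0001,-1.99,0.92,-6.71,0.0854],[0.0397,0.014,0.0011,-1.99,0.92,-6.71,0.0854],[0.0378,0.0185,0.0024,-1.99,0.92,-6.71,0.0854],[0.0353,0.0227,0.0036,-1.99,0.92,-6.71,0.0854],[0.0324,0.0264,0.0051,-1.99,0.92,-6.71,0.0854],[0.029,0.0299,0.0065,-1.99,0.92,-6.71,0.0854],[0.0252,0.0328,0.008,-1.99,0.92,-6.71,0.0854],[0.021,0.0352,0.0096,-1.99,0.92,-6.71,0.0854]]
```

{"fn": "move_arm", "kwargs": {"commands": [[[0.031, -0.028, -0.002, -1.99, 0.92, -6.71, 0.0854], [0.0345, -0.024, -0.0025, -1.99, 0.92, -6.71, 0.0854], [0.037, -0.02, -0.003, -1.99, 0.92, -6.71, 0.0854], [0.039, -0.015, -0.003, -1.99, 0.92, -6.71, 0.0854], [0.041, -0.0105, -0.0025, -1.99, 0.92, -6.71, 0.0854], [0.0417, -0.0056, -0.0022, -1.99, 0.92, -6.71, 0.0854], [0.042, -0.0005, -0.0015, -1.99, 0.92, -6.71, 0.0854], [0.042, 0.0044, -0.001, -1.99, 0.92, -6.71, 0.0854], [0.041, 0.009, 0, -1.99, 0.92, -6.71, 0.0854], [0.04, 0.014, 0.001, -1.99, 0.92, -6.71, 0.0854], [0.038, 0.0185, 0.0025, -1.99, 0.92, -6.71, 0.0854], [0.035, 0.0227, 0.0036, -1.99, 0.92, -6.71, 0.0854], [0.0325, 0.0265, 0.005, -1.99, 0.92, -6.71, 0.0854], [0.029, 0.03, 0.0065, -1.99, 0.92, -6.71, 0.0854], [0.025, 0.033, 0.008, -1.99, 0.92, -6.71, 0.0854], [0.021, 0.035, 0.0095, -1.99, 0.92, -6.71, 0.0854], [0, 0, 0, 0, 0, 0, 0.0854], [0, 0, 0, 0, 0, 0, 0.0854]]]}}

```text
t: 2.35
eef_pos: [0.5498, -0.0089, 0.2377]
tool_rot: [0.208, 0.381, 0.888, 0.154]
contact_force: [-0.5, 0.3, -0.1]
gripper_width: 1.003
grasp_force: 0.0
```

```bash
python3 - <<'E'
from h import *
o=bot.get_obs(); im=imaging.read_camera("wrist"); cv2.imwrite("pics/w1.png",im[:,:,::-1])
a,r,l=axes(); print(o["t"],np.round(o["q"],2),np.round(o["eef_pos"],4),N+.075*a,np.degrees((rot(o).inv()*Q(30)).as_rotvec()))
K,T=cam("wrist",o)
print("cap top",proj(N+.036*a,K,T),"nut top",proj(N+.014*a,K,T),"ctr",proj(N,K,T),"front corner top",proj(N+.014*a-.0265*r,K,T))
E
```

```text
2.35 [ 0.63  0.04 -0.66  2.18 -0.2   0.43  0.89] [ 0.5498 -0.0089  0.2377] [ 0.55055146 -0.00781783  0.23695191] [-0.11631775  0.09139612  0.02553976]
cap top [[318.64814553 246.34256435]] nut top [[318.81494233 236.85684485]] ctr [[318.90662016 231.64313445]] front corner top [[284.89414451 217.98096891]]
```

View pics/w1.png

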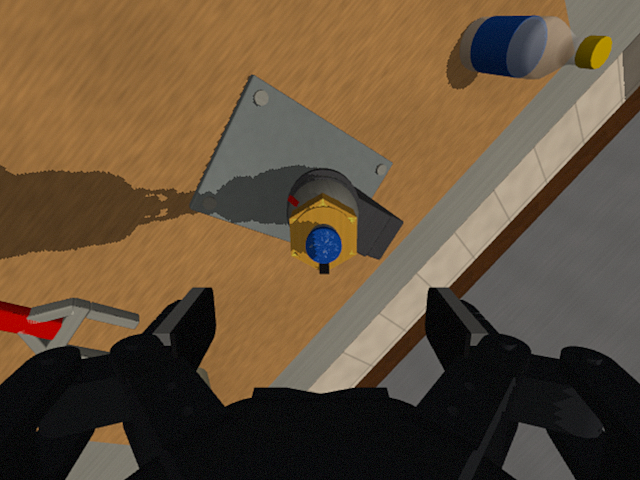

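The wrist picture shows the nut squarely between the fingers. The cap is at (324,245), the flats face left and right at x of about 290 and 357, and the black mark is at (323,268), along tool -x, so about 120° remain. I'll refine the centre from the cap and brass blobs.

```bash
python3 - <<'E'
from h import *
o=bot.get_obs(); K,T=cam("wrist",o); im=cv2.imread("pics/w1.png"); hsv=cv2.cvtColor(im,cv2.COLOR_BGR2HSV)
roi=np.zeros(im.shape[:2],bool); roi[185:285,275:370]=1
b=roi&(abs(hsv[...,0].astype(int)-112)<12)&(hsv[...,1]>150)
ys,xs=np.nonzero(b); c,rad=cv2.minEnclosingCircle(np.c_[xs,ys].astype(np.float32)); print("cap",c,rad,xs.mean(),ys.mean())
g=roi&(hsv[...,0]>15)&(hsv[...,0]<28)&(hsv[...,1]>150)&(hsv[...,2]>70)
for y in (220,230,240,248): x=np.nonzero(g[y])[0]; print(y,x.min(),x.max())
k=roi&(hsv[...,2]<30); k[:255]=0; ys,xs=np.nonzero(k); print("mark",xs.mean(),ys.mean(),len(xs))
a,r,l=axes()
for n,P in (("top +y",N+.014*a+.023*rot(o).apply([0,1,0])),("top -y",N+.014*a-.023*rot(o).apply([0,1,0])),("cap",N+.036*a)): print(n,proj(P,K,T))
P=N+.036*a; depth=((P-T[:3,3])@T[:3,:3])[2]; print("mm/px",depth/K[0,0]*1e3)
E
```

```text
cap (323.1691589355469, 249.4699249267578) 22.85353660583496 323.18126888217523 244.730110775428
220 289 356
230 290 356
240 275 356
248 276 356
mark 323.84615384615387 268.0897435897436 78
top +y [[352.74124276 236.26332101]]
top -y [[285.74169524 236.28049351]]
cap [[319.11179176 245.71846602]]
mm/px 0.6261989854080251
```

{"fn": "move_arm", "kwargs": {"commands": [[[0.0005, 0.0025, 0.03, 0, 0, 0, 0.0854], [0, 0, 0.03, 0, 0, 0, 0.0854], [0, 0, 0.02, 0, 0, 0, 0.0854], [0, 0, 0.015, 0, 0, 0, 0.0854], [0, 0, 0, 0, 0, 0, 0.0854], [0, 0, 0, 0, 0, 0, 0.03], [0, 0, 0, 0, 0, 0, 0.03], [0, 0, 0, 0, 0, 0, 0.03], [0, 0, 0, 0, 0, 0, 0.03], [0, 0, 0, 0, 0, 0, 0.03]]], "squeeze": 25}}

```text
t: 3.65
eef_pos: [0.597, 0.0032, 0.1574]
tool_rot: [0.208, 0.381, 0.888, 0.153]
contact_force: [-8.1, -3.0, 7.2]
gripper_width: 0.514
grasp_force: 23.9
```

{"fn": "move_arm", "kwargs": {"commands": [[[0, 0, -0.002, 0, 0, 0, 0.03], [0, 0, 0, 0, 0, 5, 0.03], [0, 0, 0, 0, 0, 10, 0.03], [0, 0, 0, 0, 0, 10, 0.03], [0, 0, 0, 0, 0, 10, 0.03], [0, 0, 0, 0, 0, 10, 0.03], [0, 0, 0, 0, 0, 10, 0.03], [0, 0, 0, 0, 0, 10, 0.03], [0, 0, 0, 0, 0, 10, 0.03], [0, 0, 0, 0, 0, 10, 0.03], [0, 0, 0, 0, 0, 10, 0.03], [0, 0, 0, 0, 0, 10, 0.03]]]}}

```text
t: 5.15
eef_pos: [0.597, 0.0033, 0.1602]
tool_rot: [0.004, 0.936, 0.236, 0.26]
contact_force: [-9.1, -3.8, 12.9]
gripper_width: 0.352
grasp_force: 7.7
```

```bash
python3 - <<'E'
from h import *
o=bot.get_obs(); a,r,l=axes(); print(np.round(o["q"],2),o["torque"],np.dot(o["torque"],a),o["contact_force"],o["gripper_width"],o["grasp_force"],o["eef_pos"])
print(np.degrees((Q(30).inv()*rot(o)).as_rotvec()))
E
```

```text
[-0.    0.2  -0.06  2.21 -0.33  0.23 -0.84] [-0.40413074  1.04468774  0.10234637] 0.16220917574489055 [-9.14286877 -3.76511297 12.9432822 ] 0.3516590362807323 7.708337180329181 [0.59700545 0.00325511 0.16022977]
[ -0.21855628  -0.1535635  105.27551202]
```

```bash
python3 - <<'E'
from h import *
im=imaging.read_camera("wrist"); a=im[150:400,140:500,::-1]; s=imaging.read_camera("side")[180:300,240:380,::-1]
cv2.imwrite("pics/w2.png",np.hstack([cv2.resize(a,(450,312)),cv2.resize(s,(350,312),interpolation=cv2.INTER_CUBIC)]))
E
```

```text
(no output)
```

View pics/w2.png

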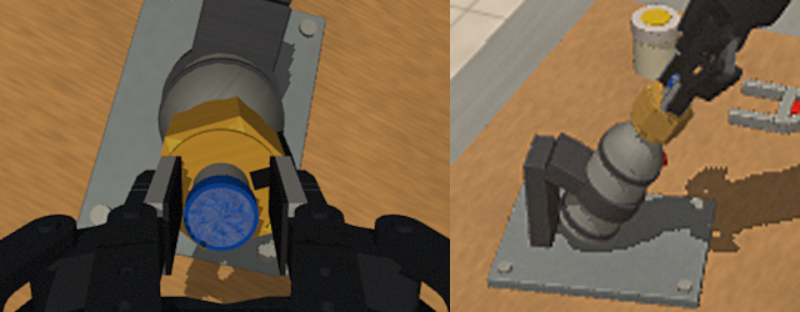

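The fingers closed above the nut, on its top edge, and slid off. The nut has barely turned, so I was too shallow. I'll triangulate the cap from the wrist views.

```bash
python3 - <<'E'
from h import *
o2=bot.get_obs(); im2=imaging.read_camera("wrist")[:,:,::-1]; cv2.imwrite("pics/w3.png",im2)
def cap(im):
    hsv=cv2.cvtColor(np.ascontiguousarray(im),cv2.COLOR_BGR2HSV); m=((abs(hsv[...,0].astype(int)-110)<12)&(hsv[...,1]>150)&(hsv[...,2]>110)).astype(np.uint8)
    n,lab,st,ce=cv2.connectedComponentsWithStats(m); i=[k for k in range(1,n) if 230<ce[k][0]<400 and 200<ce[k][1]<400 and st[k][4]>200]
    k=max(i,key=lambda k:st[k][4]); print(st[k],ce[k]); 
    return ce[k]
class O(dict):pass
o1={"eef_pos":np.array([.5498,-.0089,.2377]),"tool_rot":[.208,.381,.888,.154]}
c1=cap(cv2.imread("pics/w1.png")); c2=cap(im2)
r1=ray(c1,*cam("wrist",o1)); r2=ray(c2,*cam("wrist",o2))
Kt,Tt=cam("top"); Ks,Ts=cam("side")
P=tri([r1,r2]); print("cap wrist",P,"all",tri([r1,r2,ray((320,225),Kt,Tt),ray((331,212),Ks,Ts)]))
a,r,l=axes(); print("N from cap",P-.036*a)
print("in tool frame now", rot(o2).inv().apply(P-o2["eef_pos"]), rot(o2).inv().apply(P-.036*a-o2["eef_pos"]))
E
```

```text
[313 229  28  34 737] [326.21302578 245.4165536 ]
[287 298  60  54 534] [320.52621723 322.73220974]
cap wrist [ 0.57320604 -0.00124749  0.19958435] all [ 0.57242196 -0.00104172  0.20184099]
N from cap [0.59070134 0.00298507 0.16840744]
in tool frame now [-0.00105123 -0.00127219 -0.04617271] [-0.00110442 -0.00141489 -0.01017304]
```

The tips turn out to sit about 33 mm behind the nominal TCP. Two things show it: the tip pixel gaps in w1 and w3, and the contact with the nut's top. I'll open, back off, turn back and re-measure the mark.

{"fn": "move_arm", "kwargs": {"commands": [[[0, 0, -0.002, 0, 0, 0, 0.0854], [0, 0, 0, 0, 0, 0, 0.0854], [0, 0, 0, 0, 0, 0, 0.0854], [0, 0, -0.02, 0, 0, 0, 0.0854], [0, 0, -0.02, 0, 0, -10, 0.0854], [0, 0, -0.015, 0, 0, -10, 0.0854], [0, 0, 0, 0, 0, -10, 0.0854], [0, 0, 0, 0, 0, -10, 0.0854], [0, 0, 0, 0, 0, -10, 0.0854], [0, 0, 0, 0, 0, -10, 0.0854], [0, 0, 0, 0, 0, -10, 0.0854], [0, 0, 0, 0, 0, -10, 0.0854], [0, 0, 0, 0, 0, -10, 0.0854], [0, 0, 0, 0, 0, 0, 0.0854], [0, 0, 0, 0, 0, 0, 0.0854]]]}}

```text
t: 7.18
eef_pos: [0.569, -0.0022, 0.2078]
tool_rot: [0.186, 0.494, 0.83, 0.18]
contact_force: [-0.4, -0.1, 0.1]
gripper_width: 1.0
grasp_force: 0.0
```

```bash
cat >> h.py <<'E'
def nutlook(name):
    o=bot.get_obs(); im=np.ascontiguousarray(imaging.read_camera("wrist")[:,:,::-1]); cv2.imwrite(f"pics/{name}.png",im); K,T=cam("wrist",o)
    a,r,l=axes(); c=proj(N+.014*a,K,T)[0]; hsv=cv2.cvtColor(im,cv2.COLOR_BGR2HSV)
    print("t",o["t"],"nut top pred",c,"cap pred",proj(N+.036*a,K,T)[0],"tool->N",rot(o).inv().apply(N-o["eef_pos"]),"beta",(Q(0).inv()*rot(o)).as_rotvec(True))
    yy,xx=np.mgrid[:480,:640]; near=(xx-c[0])**2+(yy-c[1])**2<50**2
    k=(near&(hsv[...,2]<35)).astype(np.uint8); n,lab,st,ce=cv2.connectedComponentsWithStats(k)
    for i in range(1,n):
        if st[i][4]>25:
            P,d=ray(ce[i],K,T); s=np.dot(N+.014*a-P,a)/np.dot(d,a); v=P+d*s-N; print("dark",ce[i],st[i][4],"ang from rear ccw",np.degrees(np.arctan2(v@l,v@r)),"rad",np.linalg.norm(v-a*(v@a)))
    b=near&(abs(hsv[...,0].astype(int)-110)<12)&(hsv[...,1]>150)&(hsv[...,2]>110); ys,xs=np.nonzero(b); print("cap",xs.mean(),ys.mean())
E
python3 -c "
from h import *
nutlook('w4')"
```

```text
t 7.175 nut top pred [312.88886019 255.90295235] cap pred [312.07461118 269.32841274] tool->N [-0.00043234 -0.00233437  0.04015467] beta [  0.01709184  -0.11865891 -14.9011609 ]
dark [328.42718447 289.86407767] 103 ang from rear ccw -51.90059999445548 rad 0.023569002265479942
cap 316.37106918238993 257.1792452830189
```

View pics/w4.png

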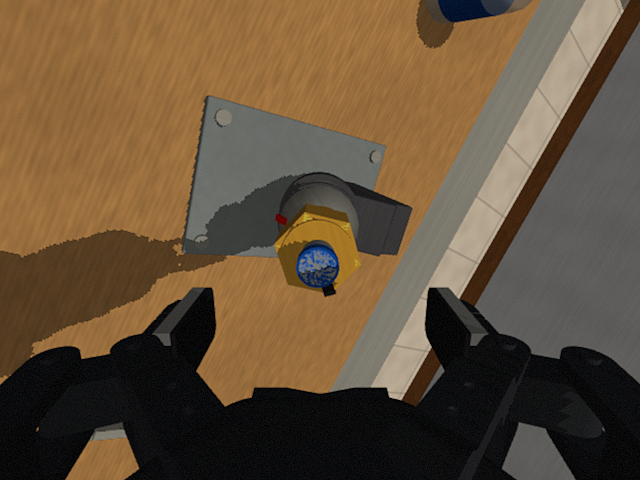

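The nut hasn't turned, and the mark is still at -60° from the rear. The cap at (318,267) confirms the centre to within about 1 mm. I'll turn back to align the pads with the flats, go deeper, and close.

{"fn": "move_arm", "kwargs": {"commands": [[[0, 0, 0.02, 0, 0, -8, 0.0854], [0, 0, 0.02, 0, 0, -7, 0.0854], [0, 0, 0.02, 0, 0, 0, 0.0854], [0, 0, 0.015, 0, 0, 0, 0.0854], [0, 0, 0.008, 0, 0, 0, 0.0854], [0, 0, 0.005, 0, 0, 0, 0.0854], [0, 0, 0, 0, 0, 0, 0.0854]]]}}

```text
t: 8.1
eef_pos: [0.6123, 0.0079, 0.1329]
tool_rot: [0.207, 0.38, 0.888, 0.154]
contact_force: [0.7, -0.5, -0.2]
gripper_width: 0.999
grasp_force: 0.0
```

{"fn": "move_arm", "kwargs": {"commands": [[[0, 0, 0, 0, 0, 0, 0.03], [0, 0, 0, 0, 0, 0, 0.03], [0, 0, 0, 0, 0, 0, 0.03], [0, 0, 0, 0, 0, 0, 0.03], [0, 0, 0, 0, 0, 0, 0.03]]], "squeeze": 25}}

```text
t: 8.72
eef_pos: [0.6107, 0.0064, 0.1324]
tool_rot: [0.206, 0.381, 0.888, 0.153]
contact_force: [-6.4, -2.9, 4.2]
gripper_width: 0.533
grasp_force: 28.7
```

Opening is 45.5 mm, which is a proper grip on the flats. I'll recentre by 2 mm and turn.

{"fn": "move_arm", "kwargs": {"commands": [[[0, -0.002, 0, 0, 0, 0, 0.03], [0, 0, 0, 0, 0, 5, 0.03], [0, 0, 0, 0, 0, 10, 0.03], [0, 0, 0, 0, 0, 10, 0.03], [0, 0, 0, 0, 0, 10, 0.03], [0, 0, 0, 0, 0, 10, 0.03], [0, 0, 0, 0, 0, 5, 0.03], [0, 0, 0, 0, 0, 0, 0.03]]]}}

```text
t: 9.72
eef_pos: [0.6098, 0.0061, 0.1319]
tool_rot: [0.122, 0.721, 0.644, 0.226]
contact_force: [-6.4, -1.5, 4.7]
gripper_width: 0.535
grasp_force: 27.3
```

```bash
python3 - <<'E'
from h import *
o=bot.get_obs(); a,r,l=axes(); print(np.round(o["q"],2),np.dot(o["torque"],a),rot(o).inv().apply(o["contact_force"]),o["gripper_width"],o["grasp_force"],o["eef_pos"])
im=imaging.read_camera("wrist"); cv2.imwrite("pics/w5.png",im[150:450,140:500,::-1])
E
```

```text
[ 0.22  0.28 -0.33  2.19  0.05  0.17 -0.22] -0.15558612390940935 [-1.11926362 -3.17834448 -7.33376572] 0.5346635667855207 27.3256453871727 [0.60978937 0.00612898 0.13185553]
```

View pics/w5.png

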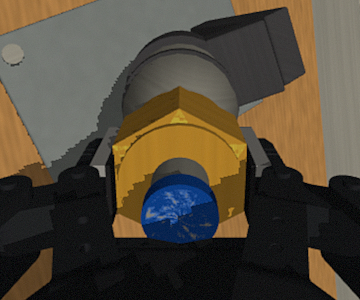

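The nut turns with the pads: its flats are still at the left and right fingers (x about 115 and 245). I'll continue the remaining 70° plus a few degrees.

{"fn": "move_arm", "kwargs": {"commands": [[[0, 0, 0, 0, 0, 10, 0.03], [0, 0, 0, 0, 0, 10, 0.03], [0, 0, 0, 0, 0, 10, 0.03], [0, 0, 0, 0, 0, 10, 0.03], [0, 0, 0, 0, 0, 10, 0.03], [0, 0, 0, 0, 0, 10, 0.03], [0, 0, 0, 0, 0, 5, 0.03], [0, 0, 0, 0, 0, 0, 0.03]]]}}

```text
t: 10.78
eef_pos: [0.6087, 0.0071, 0.1313]
tool_rot: [-0.019, 0.954, 0.157, 0.256]
contact_force: [-10.5, 0.3, 6.7]
gripper_width: 0.535
grasp_force: 27.6
```

```bash
python3 - <<'E'
from h import *
o=bot.get_obs(); a,r,l=axes(); print(np.round(o["q"],2),np.dot(o["torque"],a),rot(o).inv().apply(o["contact_force"]),o["gripper_width"],o["grasp_force"],o["eef_pos"],(Q(0).inv()*rot(o)).as_rotvec(True))
E
```

```text
[ 0.22  0.28 -0.33  2.19  0.04  0.17 -1.36] -0.17221229388571527 [ -5.23349212  -3.18841549 -10.84671285] 0.5353747447472872 27.584541141986847 [0.60871224 0.00713156 0.13133748] [ 0.22372927 -0.24357149 84.94046334]
```

{"fn": "move_arm", "kwargs": {"commands": [[[0, 0, 0, 0, 0, 2, 0.03], [0, 0, 0, 0, 0, 2, 0.03], [0, 0, 0, 0, 0, 1, 0.03], [0, 0, 0, 0, 0, 0, 0.03]]]}}

```text
t: 11.28
eef_pos: [0.6087, 0.0073, 0.1313]
tool_rot: [-0.03, 0.96, 0.116, 0.255]
contact_force: [-10.0, 0.9, 6.8]
gripper_width: 0.536
grasp_force: 28.2
```

```bash
python3 - <<'E'
from h import *
o=bot.get_obs(); a,r,l=axes(); print(np.dot(o["torque"],a),o["gripper_width"],o["grasp_force"],(Q(0).inv()*rot(o)).as_rotvec(True))
E
```

```text
-0.01931232424183562 0.5360177269138382 28.20499062538147 [ 0.22194815 -0.25264669 89.84799144]
```

{"fn": "move_arm", "kwargs": {"commands": [[[0, 0, 0, 0, 0, 2, 0.03], [0, 0, 0, 0, 0, 2, 0.03], [0, 0, 0, 0, 0, 0, 0.03]]]}}

```text
t: 11.65
eef_pos: [0.6088, 0.0073, 0.1314]
tool_rot: [-0.038, 0.963, 0.084, 0.253]
contact_force: [-9.7, 0.8, 6.5]
gripper_width: 0.539
grasp_force: 33.2
```

```bash
python3 - <<'E'
from h import *
o=bot.get_obs(); a,r,l=axes(); print(np.dot(o["torque"],a),o["gripper_width"],o["grasp_force"],(Q(0).inv()*rot(o)).as_rotvec(True))
E
```

```text
0.866810170984502 0.5385183256447437 33.161460757255554 [ 0.20071846 -0.25985456 93.67447797]
```

Torque rose to 0.87 N m at 123.7° of turn, so the nut is finger-tight. Open, back off and check the mark.

{"fn": "move_arm", "kwargs": {"commands": [[[0, 0, 0, 0, 0, 0, 0.0854], [0, 0, 0, 0, 0, 0, 0.0854], [0, 0, 0, 0, 0, 0, 0.0854], [0, 0, -0.02, 0, 0, 0, 0.0854], [0, 0, -0.03, 0, 0, 0, 0.0854], [0, 0, -0.04, 0, 0, 0, 0.0854], [0, 0, -0.03, 0, 0, 0, 0.0854], [0, 0, 0, 0, 0, 0, 0.0854], [0, 0, 0, 0, 0, 0, 0.0854]]]}}

```text
t: 12.78
eef_pos: [0.5527, -0.0076, 0.2356]
tool_rot: [-0.038, 0.963, 0.081, 0.255]
contact_force: [-0.4, 0.6, 0.4]
gripper_width: 1.003
grasp_force: 0.0
```

```bash
sed -i 's/^YAW.*/YAW=np.radians(13.6); N=np.array([.5895,.003,.1705])/' h.py; python3 - <<'E'
from h import *
nutlook('w6')
# spanner pick plan: lying with x axis from handle to jaws
K,T=cam("top"); im=cv2.imread("pics/top0.png")
h=np.array([[0.5343,-.2521],[.5368,-.276],[.4175,-.2873],[.415,-.2635]]).mean(0)
hd=(np.array([.5343,-.2521])+[.5368,-.276]-np.array([.4175,-.2873])-[.415,-.2635]); psi=np.arctan2(hd[1],hd[0])
J=(onz((407,221),.018,K,T)+onz((435,220),.018,K,T))[:2]/2; E_=onz((426,293),.018,K,T)[:2]
print("psi red",np.degrees(psi),"tips-end",np.degrees(np.arctan2(*(J-E_)[::-1])),np.linalg.norm(J-E_),"mid",(J+E_)/2)
E
```

```text
t 12.775 nut top pred [318.37271736 240.35962326] cap pred [318.26810457 250.18637775] tool->N [ 0.00061097 -0.0018196   0.07543874] beta [ 1.36796720e-02 -1.76889606e-01  9.39198599e+01]
dark [319.8        272.03529412] 85 ang from rear ccw 178.48167198752805 rad 0.023227714962192485
cap 317.20274914089345 250.13058419243987
psi red 5.434665913587953 tips-end 4.612327928509087 0.18342860195982877 mid [ 0.50803302 -0.26734422]
```

The mark is at 178.5° from the rear, right over the red mark, and the cap prediction fits within 1 px. Now I go above the spanner for a closer measurement.

```bash
cat >> h.py <<'E'
def Qd(psi):
    "tool straight down, x at yaw psi deg"
    p=np.radians(psi); x=np.array([np.cos(p),np.sin(p),0]); z=np.array([0,0,-1.]); return R.from_matrix(np.c_[x,np.cross(z,x),z])
E
python3 -c "
from h import *
rows([.479,-.270,.10],Qd(5),.06,n=8)"
```

```text
[[-0.0208,0.0312,0.0064,-0.4,-3.71,0.57,0.06],[-0.02,0.0314,0.0079,-0.4,-3.71,0.57,0.06],[-0.0191,0.0315,0.0094,-0.4,-3.71,0.57,0.06],[-0.0181,0.0317,0.0109,-0.4,-3.71,0.57,0.06],[-0.0171,0.0317,0.0122,-0.4,-3.71,0.57,0.06],[-0.0159,0.0318,0.0135,-0.4,-3.71,0.57,0.06],[-0.0147,0.0319,0.0147,-0.4,-3.71,0.57,0.06],[-0.0134,0.0318,0.0158,-0.4,-3.71,0.57,0.06]]
```

{"fn": "move_arm", "kwargs": {"commands": [[[-0.021, 0.031, 0.0064, -0.4, -3.71, 0.57, 0.06], [-0.02, 0.0315, 0.008, -0.4, -3.71, 0.57, 0.06], [-0.019, 0.0315, 0.0094, -0.4, -3.71, 0.57, 0.06], [-0.018, 0.0317, 0.011, -0.4, -3.71, 0.57, 0.06], [-0.017, 0.0317, 0.012, -0.4, -3.71, 0.57, 0.06], [-0.016, 0.0318, 0.0135, -0.4, -3.71, 0.57, 0.06], [-0.0147, 0.0319, 0.0147, -0.4, -3.71, 0.57, 0.06], [-0.0134, 0.0318, 0.0158, -0.4, -3.71, 0.57, 0.06], [0, 0, 0, 0, 0, 0, 0.06], [0, 0, 0, 0, 0, 0, 0.06]]]}}

```text
t: 14.08
eef_pos: [0.4795, -0.2686, 0.1]
tool_rot: [-0.0, 0.999, 0.044, 0.0]
contact_force: [0.9, 0.1, 0.0]
gripper_width: 0.705
grasp_force: 0.0
```

```bash
python3 - <<'E'
from h import *
o=bot.get_obs(); im=np.ascontiguousarray(imaging.read_camera("wrist")[:,:,::-1]); cv2.imwrite("pics/w7.png",im); K,T=cam("wrist",o)
print(np.round(o["q"],2),o["eef_pos"],(Qd(5).inv()*rot(o)).as_rotvec(True))
g=np.array([.479,-.270,.018]); c,s=np.cos(np.radians(5)),np.sin(np.radians(5))
for x,y in((95,24.5),(95,-24.5),(42,24),(42,-24),(0,12),(0,-12),(-30,12),(-30,-12)): 
    P=g+np.array([c*(x+30)-s*y,s*(x+30)+c*y,0])/1e3; print(x,y,proj(P,K,T).round(1))
hsv=cv2.cvtColor(im,cv2.COLOR_BGR2HSV); m=((hsv[...,0]<6)|(hsv[...,0]>174))&(hsv[...,1]>180)&(hsv[...,2]>70)
for y in range(120,400,15):
    x=np.nonzero(m[y,200:450])[0]+200
    if len(x)>5: print(y,x.min(),x.max(),onz((x.mean(),y),.018,K,T).round(4),np.linalg.norm(onz((x.min(),y),.018,K,T)-onz((x.max()+1,y),.018,K,T)).round(4))
E
```

```text
[ 0.59  0.41 -0.24  1.94  0.13  0.81 -1.2 ] [ 0.47948723 -0.26863735  0.10004036] [ 0.0556119   0.01574319 -0.06565887]
95 24.5 [[286.1  49.2]]
95 -24.5 [[361.1  49.3]]
42 24 [[288.7 133.5]]
42 -24 [[358.  133.6]]
0 12 [[306.5 193.8]]
0 -12 [[339.7 193.9]]
-30 12 [[306.9 233.9]]
-30 -12 [[339.1 233.9]]
165 309 341 [ 0.5295 -0.2669  0.018 ] 0.0234
180 316 334 [ 0.5189 -0.2678  0.018 ] 0.0136
195 310 341 [ 0.5082 -0.2692  0.018 ] 0.0232
210 310 340 [ 0.4972 -0.2698  0.018 ] 0.0227
225 310 340 [ 0.4859 -0.2709  0.018 ] 0.023
240 311 340 [ 0.4744 -0.2723  0.018 ] 0.0225
255 311 340 [ 0.4627 -0.2734  0.018 ] 0.0228
270 311 340 [ 0.4506 -0.2745  0.018 ] 0.023
285 311 340 [ 0.4382 -0.2757  0.018 ] 0.0233
300 312 340 [ 0.4256 -0.2772  0.018 ] 0.0228
```

View pics/w7.png

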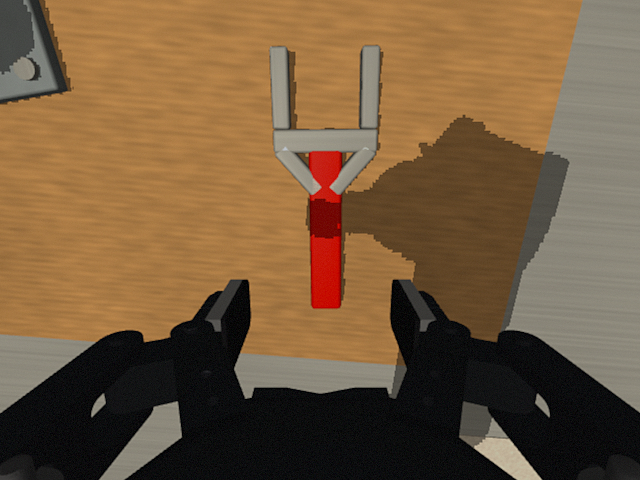

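The picture shows the spanner straight ahead of the tool. The jaw tips are at (279,46) and (371,46), the jaw bottom at row 129, the handle end at row 307, and the centre line at x of about 325. I'll shift 3 mm each way, narrow the fingers, and descend.

{"fn": "move_arm", "kwargs": {"commands": [[[0.003, 0.003, 0.03, 0, 0, 0, 0.038], [0, 0, 0.03, 0, 0, 0, 0.038], [0, 0, 0.03, 0, 0, 0, 0.038], [0, 0, 0.015, 0, 0, 0, 0.038], [0, 0, 0.01, 0, 0, 0, 0.038], [0, 0, 0, 0, 0, 0, 0.038]]]}}

```text
t: 14.88
eef_pos: [0.4829, -0.2725, -0.0139]
tool_rot: [0.0, 0.999, 0.044, 0.001]
contact_force: [0.8, 0.3, 0.0]
gripper_width: 0.447
grasp_force: 0.0
```

```bash
python3 - <<'E'
from h import *
o=bot.get_obs(); im=np.ascontiguousarray(imaging.read_camera("wrist")[:,:,::-1]); cv2.imwrite("pics/w8.png",cv2.resize(im[130:430,140:500],(720,600)))
E
```

```text
(no output)
```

View pics/w8.png

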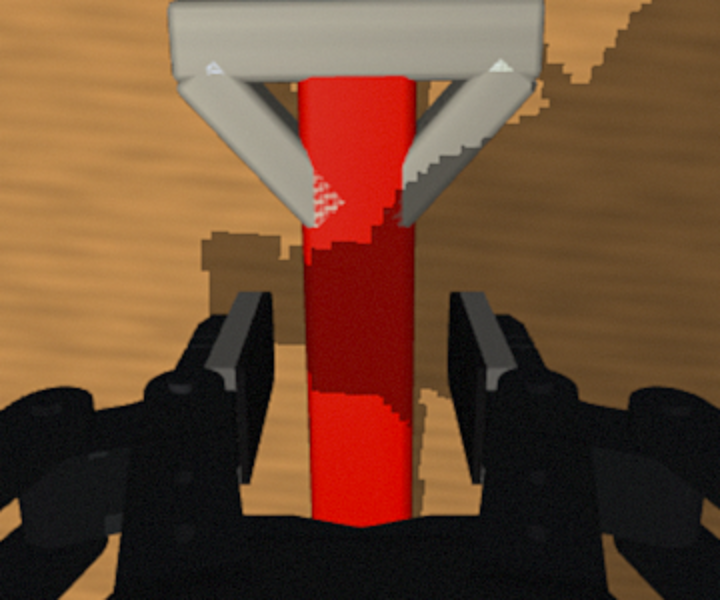

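TCP is at z = -14 mm with no contact, which confirms the tip offset. The handle (x 305–413) is centred between the fingers (272–449). Going down further.

{"fn": "move_arm", "kwargs": {"commands": [[[0, 0, 0.008, 0, 0, 0, 0.038], [0, 0, 0.004, 0, 0, 0, 0.038], [0, 0, 0.002, 0, 0, 0, 0.038], [0, 0, 0, 0, 0, 0, 0.038]]]}}

```text
t: 15.42
eef_pos: [0.4826, -0.2727, -0.0275]
tool_rot: [0.0, 0.999, 0.044, 0.0]
contact_force: [-2.1, 0.4, 6.4]
gripper_width: 0.444
grasp_force: 3.3
```

{"fn": "move_arm", "kwargs": {"commands": [[[0, 0, 0.002, 0, 0, 0, 0.038], [0, 0, 0, 0, 0, 0, 0.038]]]}}

```text
t: 15.68
eef_pos: [0.4827, -0.2727, -0.0276]
tool_rot: [0.001, 0.999, 0.044, 0.0]
contact_force: [-8.9, 4.0, 27.0]
gripper_width: 0.448
grasp_force: 14.0
```

The tips are touching the mat, so I raise 4.5 mm and close.

{"fn": "move_arm", "kwargs": {"commands": [[[0, 0, -0.0045, 0, 0, 0, 0.038], [0, 0, 0, 0, 0, 0, 0.01], [0, 0, 0, 0, 0, 0, 0.01], [0, 0, 0, 0, 0, 0, 0.01], [0, 0, 0, 0, 0, 0, 0.01]]], "squeeze": 90}}

```text
t: 16.3
eef_pos: [0.4832, -0.2729, -0.0247]
tool_rot: [0.001, 0.999, 0.044, 0.001]
contact_force: [-2.9, 1.6, 12.7]
gripper_width: 0.256
grasp_force: 88.4
```

{"fn": "move_arm", "kwargs": {"commands": [[[0, 0, -0.01, 0, 0, 0, 0.01], [0, 0, -0.04, 0, 0, 0, 0.01], [0, 0, -0.05, 0, 0, 0, 0.01], [0, 0, -0.05, 0, 0, 0, 0.01], [0, 0, -0.05, 0, 0, 0, 0.01], [0, 0, -0.05, 0, 0, 0, 0.01], [0, 0, -0.03, 0, 0, 0, 0.01], [0, 0, 0, 0, 0, 0, 0.01]]]}}

```text
t: 17.3
eef_pos: [0.4834, -0.2731, 0.2564]
tool_rot: [0.001, 0.999, 0.044, 0.002]
contact_force: [-0.3, 0.6, -3.8]
gripper_width: 0.256
grasp_force: 89.1
```

```bash
python3 - <<'E'
from h import *
o=bot.get_obs(); im=np.ascontiguousarray(imaging.read_camera("wrist")[:,:,::-1]); cv2.imwrite("pics/w9.png",im); K,T=cam("wrist",o)
print(np.round(o["q"],2),o["eef_pos"],o["torque"],o["contact_force"],(Qd(5).inv()*rot(o)).as_rotvec(True))
# predicted px of spanner points if at tool x=+100.., top-face depth z0
M=imaging.calibration("wrist")["mount"]; Mi=np.linalg.inv(M)
for z in(-.046,-.044,-.042,-.040):
  for P in ((.125,.0245,z),(.125,-.0245,z),(.0725,-.0245,z),(.0725,.0245,z)):
    p=Mi[:3,:3]@np.array(P)+Mi[:3,3]; u=K@p; print(z,P[0],(u[:2]/u[2]).round(1),end=" ")
  print()
E
```

```text
[ 0.62  0.24 -0.26  1.77  0.07  1.13 -1.15] [ 0.48342724 -0.27305867  0.25641379] [0.01059376 0.0849979  0.03783894] [-0.32485449  0.60088326 -3.80588138] [-0.15162688  0.24825167  0.01345031]
-0.046 0.125 [403.8 -58.1] -0.046 0.125 [241.3 -58.1] -0.046 0.0725 [250.3 124.2] -0.046 0.0725 [394.3 124.2] 
-0.044 0.125 [402.3 -54.6] -0.044 0.125 [242.7 -54.6] -0.044 0.0725 [251.4 124.4] -0.044 0.0725 [393.1 124.4] 
-0.042 0.125 [400.9 -51.2] -0.042 0.125 [244.1 -51.2] -0.042 0.0725 [252.5 124.6] -0.042 0.0725 [391.9 124.6] 
-0.04 0.125 [399.5 -47.9] -0.04 0.125 [245.4 -47.9] -0.04 0.0725 [253.5 124.9] -0.04 0.0725 [390.8 124.9]
```

View pics/w9.png

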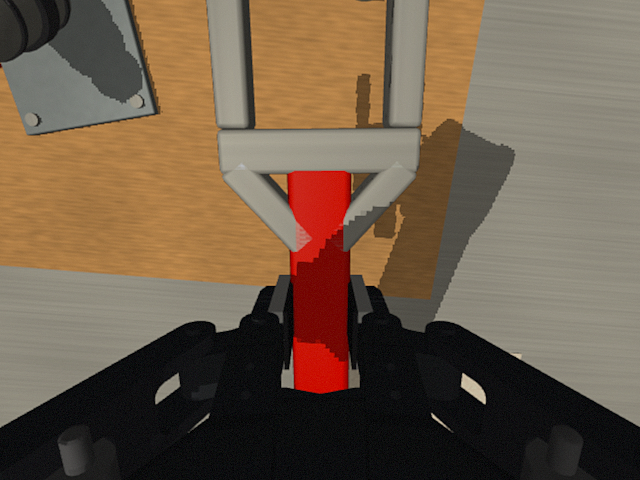

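The spanner is held square in the hand, with the jaws ahead at inner edges x of about 250 and 387 and their bottom at row 128. I'll measure its yaw in the hand numerically and plan the way to the nut from its right-rear side.

```bash
sed -i 's/^YAW.*/YAW=np.radians(13.6); N=np.array([.5885,.0024,.1699])/' h.py; python3 - <<'E'
from h import *
im=cv2.imread("pics/w9.png"); hsv=cv2.cvtColor(im,cv2.COLOR_BGR2HSV).astype(int); m=(hsv[...,1]<60)&(hsv[...,2]>100)
M=imaging.calibration("wrist")["mount"]; K=imaging.calibration("wrist")["intrinsics"]
L=[];Rr=[]
for y in range(5,120,5):
    xl=np.nonzero(m[y,195:262])[0]+195; xr=np.nonzero(m[y,375:440])[0]+375
    for lst,x in((L,xl.min()),(Rr,xr.max()+1)):
        o,d=ray((x,y),K,M); lst.append((o+d*(-.0427-o[2])/d[2])[:2])
for n,p in(("L",L),("R",Rr)):
    p=np.array(p); f=np.polyfit(p[:,0],p[:,1],1); print(n,"slope deg",np.degrees(f[0]),"y at x=.099",np.polyval(f,.099),"sd",np.std(p[:,1]-np.polyval(f,p[:,0])))
for y in range(120,138): print(y,hsv[y,300:340,2].mean().round(),end=" ")
a,r,l=axes(); q=Q(30); J=np.array([.099,0,-.0347]); p=N-q.apply(J); s=p-q.apply([.07,0,0]); print("\nseat",p,"start",s,"W",s+.06*a)
rows(s+.06*a,q,.01,n=14)
E
```

```text
L slope deg -0.5367366387255353 y at x=.099 -0.037159253913473946 sd 0.00011487270013679433
R slope deg -0.272929580251235 y at x=.099 0.034137792738016724 sd 0.00012749653309930447
120 175.0 121 173.0 122 170.0 123 170.0 124 171.0 125 175.0 126 179.0 127 174.0 128 130.0 129 94.0 130 128.0 131 138.0 132 147.0 133 155.0 134 160.0 135 159.0 136 159.0 137 159.0 
seat [ 0.66719006 -0.0667727   0.16459892] start [ 0.7109058  -0.11856734  0.18209892] W [ 0.68174697 -0.1256216   0.23406044]
[[0.0151,-0.0092,0.0015,-2.19,1.5,-8.93,0.01],[0.0163,-0.0068,0.0015,-2.19,1.5,-8.93,0.01],[0.0172,-0.0043,0.0018,-2.19,1.5,-8.93,0.01],[0.0175,-0.0016,0.0021,-2.19,1.5,-8.93,0.01],[0.0176,0.001,0.0026,-2.19,1.5,-8.93,0.01],[0.0171,0.0036,0.0031,-2.19,1.5,-8.93,0.01],[0.0163,0.0061,0.0038,-2.19,1.5,-8.93,0.01],[0.015,0.0083,0.0044,-2.19,1.5,-8.93,0.01],[0.0134,0.0105,0.0051,-2.19,1.5,-8.93,0.01],[0.0115,0.0121,0.006,-2.19,1.5,-8.93,0.01],[0.0094,0.0136,0.0067,-2.19,1.5,-8.93,0.01],[0.007,0.0145,0.0074,-2.19,1.5,-8.93,0.01],[0.0044,0.0151,0.0082,-2.19,1.5,-8.93,0.01],[0.0019,0.0153,0.0088,-2.19,1.5,-8.93,0.01]]
```

{"fn": "move_arm", "kwargs": {"commands": [[[0.015, -0.009, 0.0015, -2.19, 1.5, -8.93, 0.01], [0.0163, -0.007, 0.0015, -2.19, 1.5, -8.93, 0.01], [0.017, -0.0043, 0.0018, -2.19, 1.5, -8.93, 0.01], [0.0175, -0.0016, 0.002, -2.19, 1.5, -8.93, 0.01], [0.0176, 0.001, 0.0026, -2.19, 1.5, -8.93, 0.01], [0.017, 0.0036, 0.003, -2.19, 1.5, -8.93, 0.01], [0.0163, 0.006, 0.0038, -2.19, 1.5, -8.93, 0.01], [0.015, 0.0083, 0.0044, -2.19, 1.5, -8.93, 0.01], [0.0134, 0.0105, 0.005, -2.19, 1.5, -8.93, 0.01], [0.0115, 0.012, 0.006, -2.19, 1.5, -8.93, 0.01], [0.0094, 0.0136, 0.0067, -2.19, 1.5, -8.93, 0.01], [0.007, 0.0145, 0.0074, -2.19, 1.5, -8.93, 0.01], [0.0044, 0.015, 0.008, -2.19, 1.5, -8.93, 0.01], [0.002, 0.016, 0.009, -2.19, 1.5, -8.5, 0.01], [0, 0, 0, 0, 0, 0, 0.01], [0, 0, 0, 0, 0, 0, 0.01]]]}}

```text
t: 19.35
eef_pos: [0.6803, -0.1254, 0.233]
tool_rot: [0.205, 0.386, 0.886, 0.156]
contact_force: [-0.1, -0.3, -3.0]
gripper_width: 0.253
grasp_force: 89.0
```

```bash
cat >> h.py <<'E'
def spn(name=None):
    "nut centre in the tool frame, seat error, nut-top cap in view"
    o=bot.get_obs(); d=rot(o).inv().apply(N-o["eef_pos"]); J=np.array([.099,-.001,-.0347])
    print("t",o["t"],"N-J in tool",(d-J).round(4),"rot err",(Q(30).inv()*rot(o)).as_rotvec(True).round(2),"q",np.round(o["q"],2),"F tool",rot(o).inv().apply(o["contact_force"]).round(1),"w",o["gripper_width"],"Tz",np.dot(o["torque"],axes()[0]).round(2))
    if name:
        im=np.ascontiguousarray(imaging.read_camera("wrist")[:,:,::-1]); cv2.imwrite(f"pics/{name}.png",im); K,T=cam("wrist",o); hsv=cv2.cvtColor(im,cv2.COLOR_BGR2HSV)
        a=axes()[0]; c=proj(N+.036*a,K,T)[0]; n,lab,st,ce=cv2.connectedComponentsWithStats(((abs(hsv[...,0].astype(int)-110)<12)&(hsv[...,1]>150)&(hsv[...,2]>80)).astype(np.uint8))
        print("cap pred",c,[(st[i].tolist(),ce[i].round(1).tolist()) for i in range(1,n) if st[i][4]>150 and np.linalg.norm(ce[i]-c)<80])
E
python3 -c "
from h import *
spn('w10')"
```

```text
t 19.35 N-J in tool [0.0687 0.0002 0.06  ] rot err [0.08 0.1  0.67] q [ 0.86  0.37 -0.81  1.87  0.16  0.52  0.78] F tool [ 0.6 -1.5  2.5] w 0.2533689825441581 Tz 0.11
cap pred [ 312.81760465 -152.95526095] []
```

{"fn": "move_arm", "kwargs": {"commands": [[[0, 0, 0.03, 0, 0, 0, 0.01], [0, 0, 0.03, 0, 0, 0, 0.01], [0, 0, 0, 0, 0, 0, 0.01], [0.015, 0, 0, 0, 0, 0, 0.01], [0.01, 0, 0, 0, 0, 0, 0.01], [0.008, 0, 0, 0, 0, 0, 0.01], [0.005, 0, 0, 0, 0, 0, 0.01], [0, 0, 0, 0, 0, 0, 0.01]]]}}

```text
t: 20.4
eef_pos: [0.6872, -0.0896, 0.1736]
tool_rot: [0.207, 0.384, 0.886, 0.156]
contact_force: [-0.4, -0.4, -3.6]
gripper_width: 0.254
grasp_force: 89.0
```

```bash
python3 -c "
from h import *
spn('w11')"
```

```text
t 20.4 N-J in tool [ 0.0316 -0.001   0.0007] rot err [-0.04 -0.03  0.44] q [ 0.7   0.42 -0.7   1.94  0.26  0.38  0.65] F tool [ 0.8 -2.1  2.9] w 0.2542830289081049 Tz 0.07
cap pred [ 303.64951983 -157.48815431] []
```

{"fn": "move_arm", "kwargs": {"commands": [[[0.006, -0.0008, 0, 0, 0, 0, 0.01], [0.006, 0, 0, 0, 0, 0, 0.01], [0.006, 0, 0, 0, 0, 0, 0.01], [0.006, 0, 0, 0, 0, 0, 0.01], [0, 0, 0, 0, 0, 0, 0.01]]]}}

```text
t: 21.08
eef_pos: [0.6716, -0.0718, 0.167]
tool_rot: [0.207, 0.384, 0.886, 0.156]
contact_force: [0.9, 0.0, -3.2]
gripper_width: 0.252
grasp_force: 89.0
```

```bash
python3 -c "
from h import *
spn()"
```

```text
t 21.075 N-J in tool [ 0.0071 -0.0002  0.0006] rot err [-0.04  0.02  0.42] q [ 0.67  0.4  -0.69  1.99  0.27  0.35  0.61] F tool [ 0.3 -0.8  3.2] w 0.252358796109543 Tz 0.1
```

{"fn": "move_arm", "kwargs": {"commands": [[[0.0045, 0, 0, 0, 0, 0, 0.01], [0, 0, 0, 0, 0, 0, 0.01], [0.0004, -0.0089, 0, 0, 0, 5, 0.01], [0.0004, -0.0089, 0, 0, 0, 5, 0.01], [0.0004, -0.0089, 0, 0, 0, 5, 0.01], [0.0004, -0.0089, 0, 0, 0, 5, 0.01], [0, 0, 0, 0, 0, 0, 0.01]]]}}

```text
t: 21.95
eef_pos: [0.6446, -0.0868, 0.15]
tool_rot: [0.177, 0.531, 0.806, 0.19]
contact_force: [2.2, 2.2, -2.8]
gripper_width: 0.253
grasp_force: 89.2
```

```bash
python3 -c "
from h import *
spn()"
```

```text
t 21.95 N-J in tool [ 0.0027 -0.001   0.0006] rot err [-0.14 -0.04 20.33] q [ 0.67  0.37 -0.64  2.05  0.14  0.29  0.41] F tool [1.4 1.2 3.7] w 0.2528620669471338 Tz 0.59
```

{"fn": "move_arm", "kwargs": {"commands": [[[0.0004, -0.0089, 0, 0, 0, 5, 0.01], [0.0004, -0.0089, 0, 0, 0, 5, 0.01]]]}}

```text
t: 22.2
eef_pos: [0.6307, -0.092, 0.1416]
tool_rot: [0.161, 0.599, 0.757, 0.205]
contact_force: [3.3, 1.0, -1.3]
gripper_width: 0.251
grasp_force: 89.6
```

```bash
python3 -c "
from h import *
spn('w12')
nutlook('w13')"
```

```text
t 22.2 N-J in tool [ 0.0026 -0.0016  0.0007] rot err [-0.19 -0.08 30.34] q [ 0.67  0.36 -0.61  2.09  0.07  0.26  0.31] F tool [0.2 2.4 2.8] w 0.25088471004761315 Tz 0.96
cap pred [302.95121125  -7.12237155] [([265, 0, 91, 41, 1873], [308.4, 17.0])]
t 22.25 nut top pred [308.71928626  21.23705466] cap pred [306.22729109  -7.34052533] tool->N [ 0.10164304 -0.00178073 -0.03410977] beta [-0.13105423 -0.0121545   0.61408664]
dark [265.72222222   5.5       ] 72 ang from rear ccw 161.32692244313782 rad 0.0138143799070422
cap 312.6599190283401 24.489878542510123
```

Torque about the nut axis is 1.2 N m, so the spanner is turning the nut. Continuing to about 66° total.

{"fn": "move_arm", "kwargs": {"commands": [[[0.0004, -0.0089, 0, 0, 0, 5, 0.01], [0.0004, -0.0089, 0, 0, 0, 5, 0.01], [0.0004, -0.0089, 0, 0, 0, 5, 0.01], [0.0004, -0.0089, 0, 0, 0, 5, 0.01], [0.0004, -0.0089, 0, 0, 0, 5, 0.01], [0.0004, -0.0089, 0, 0, 0, 5, 0.01]]]}}

```text
t: 23.05
eef_pos: [0.5843, -0.0901, 0.1171]
tool_rot: [0.101, 0.775, 0.576, 0.238]
contact_force: [3.5, -0.3, -4.8]
gripper_width: 0.255
grasp_force: 89.5
```

```bash
python3 -c "
from h import *
spn('w14')
nutlook('w15')"
```

```text
t 23.05 N-J in tool [ 0.0024 -0.0018  0.0019] rot err [3.000e-02 3.000e-02 6.035e+01] q [ 0.64  0.33 -0.55  2.2  -0.15  0.17  0.01] F tool [-0.7  1.   5.8] w 0.25491540674812146 Tz 1.12
cap pred [303.90095616  -0.63473578] [([265, 0, 90, 43, 1177], [306.7, 20.4])]
t 23.1 nut top pred [309.5498744   26.17874808] cap pred [306.90403335  -0.77794491] tool->N [ 0.1014429  -0.00199644 -0.03280708] beta [ 0.11317518  0.03475309 30.58540803]
dark [266.26   8.36] 50 ang from rear ccw 129.14431108596392 rad 0.014282078048708603
cap 311.0814111261872 25.37313432835821
```

{"fn": "move_arm", "kwargs": {"commands": [[[0.0004, -0.0089, 0, 0, 0, 5, 0.01], [0, 0.0018, 0, 0, 0, -1, 0.01], [0, 0.0018, 0, 0, 0, -1, 0.01], [0, 0.0018, 0, 0, 0, -1, 0.01], [0, 0, 0, 0, 0, 0, 0.01]]]}}

```text
t: 23.78
eef_pos: [0.5798, -0.0883, 0.1163]
tool_rot: [0.093, 0.786, 0.563, 0.238]
contact_force: [-0.9, 2.2, -10.5]
gripper_width: 0.253
grasp_force: 89.1
```

```bash
python3 -c "
from h import *
spn()"
```

```text
t 23.775 N-J in tool [ 0.0019 -0.001   0.0033] rot err [ 0.41  0.3  62.38] q [ 0.57  0.31 -0.46  2.21 -0.35  0.18  0.16] F tool [-1.  -5.9  9. ] w 0.2527198468178537 Tz 0.55
```

The net torque about the nut is now zero, with a small side force. I'll relieve 1 mm and slide the spanner off along its own -x.

{"fn": "move_arm", "kwargs": {"commands": [[[0, -0.001, 0.001, 0, 0, 0, 0.01], [-0.005, 0, 0, 0, 0, 0, 0.01], [-0.006, 0, 0, 0, 0, 0, 0.01], [0, 0, 0, 0, 0, 0, 0.01]]]}}

```text
t: 24.28
eef_pos: [0.579, -0.0948, 0.1141]
tool_rot: [0.094, 0.784, 0.565, 0.24]
contact_force: [0.0, 10.8, -2.8]
gripper_width: 0.253
grasp_force: 89.8
```

```bash
python3 -c "
from h import *
spn()"
```

```text
t 24.275 N-J in tool [ 0.0088 -0.0012  0.003 ] rot err [ 0.15  0.45 62.19] q [ 0.6   0.32 -0.48  2.21 -0.37  0.18  0.21] F tool [ 9.3 -4.9  3.8] w 0.25313888946781854 Tz 0.62
```

{"fn": "move_arm", "kwargs": {"commands": [[[0, -0.0015, 0, 0, 0, 0, 0.01], [0, 0, 0, 0, 0, -1, 0.01], [0, 0, 0, 0, 0, 0, 0.01]]]}}

```text
t: 24.65
eef_pos: [0.5793, -0.0964, 0.1146]
tool_rot: [0.098, 0.78, 0.57, 0.24]
contact_force: [2.2, 6.4, -1.7]
gripper_width: 0.254
grasp_force: 89.6
```

```bash
python3 -c "
from h import *
spn()"
```

```text
t 24.65 N-J in tool [ 0.0102 -0.0004  0.0033] rot err [-2.000e-02  2.200e-01  6.133e+01] q [ 0.6   0.32 -0.47  2.21 -0.39  0.17  0.24] F tool [ 6.1 -1.   3.3] w 0.2537716379748652 Tz 0.22
```

{"fn": "move_arm", "kwargs": {"commands": [[[-0.006, 0, 0, 0, 0, 0, 0.01], [-0.008, 0, 0, 0, 0, 0, 0.01], [0, 0, 0, 0, 0, 0, 0.01]]]}}

```text
t: 25.02
eef_pos: [0.574, -0.1138, 0.1093]
tool_rot: [0.098, 0.782, 0.568, 0.238]
contact_force: [1.9, -2.0, -2.0]
gripper_width: 0.256
grasp_force: 89.7
```

```bash
python3 -c "
from h import *
spn()"
```

```text
t 25.025 N-J in tool [ 0.0289 -0.0002  0.0027] rot err [ 0.16 -0.   61.66] q [ 0.65  0.33 -0.5   2.21 -0.39  0.17  0.27] F tool [-1.9  1.4  2.4] w 0.25561255506418706 Tz -0.2
```

The spanner is free of the nut. Pull clear, lift, and plan the lay-down at its old place.

{"fn": "move_arm", "kwargs": {"commands": [[[-0.015, 0, 0, 0, 0, 0, 0.01], [-0.025, 0, 0, 0, 0, 0, 0.01], [-0.01, 0, -0.03, 0, 0, 0, 0.01], [0, 0, -0.04, 0, 0, 0, 0.01], [0, 0, 0, 0, 0, 0, 0.01]]]}}

```text
t: 25.65
eef_pos: [0.5278, -0.1689, 0.1584]
tool_rot: [0.099, 0.782, 0.568, 0.238]
contact_force: [0.1, -0.5, -2.5]
gripper_width: 0.254
grasp_force: 89.8
```

```bash
python3 -c "
from h import *
o=bot.get_obs(); print(o['t'],o['eef_pos'],np.round(o['q'],2))
rows([.483,-.272,.09],Qd(5),.01,n=9)"
```

```text
25.65 [ 0.52777871 -0.16887492  0.1584134 ] [ 0.97  0.24 -0.65  2.21 -0.44  0.34  0.44]
[[-0.0139,-0.0036,0.0029,1.49,-3.18,7.27,0.01],[-0.014,-0.0017,0.0037,1.49,-3.18,7.27,0.01],[-0.0139,0.0002,0.0045,1.49,-3.18,7.27,0.01],[-0.0135,0.002,0.0052,1.49,-3.18,7.27,0.01],[-0.0129,0.0038,0.0059,1.49,-3.18,7.27,0.01],[-0.0118,0.0056,0.0065,1.49,-3.18,7.27,0.01],[-0.0107,0.0072,0.0069,1.49,-3.18,7.27,0.01],[-0.0093,0.0087,0.0072,1.49,-3.18,7.27,0.01],[-0.0077,0.0099,0.0075,1.49,-3.18,7.27,0.01]]
```

{"fn": "move_arm", "kwargs": {"commands": [[[-0.014, -0.0036, 0.003, 1.49, -3.18, 7.27, 0.01], [-0.014, -0.0017, 0.0037, 1.49, -3.18, 7.27, 0.01], [-0.014, 0, 0.0045, 1.49, -3.18, 7.27, 0.01], [-0.0135, 0.002, 0.005, 1.49, -3.18, 7.27, 0.01], [-0.013, 0.0038, 0.006, 1.49, -3.18, 7.27, 0.01], [-0.012, 0.0056, 0.0065, 1.49, -3.18, 7.27, 0.01], [-0.0107, 0.007, 0.007, 1.49, -3.18, 7.27, 0.01], [-0.0093, 0.0087, 0.007, 1.49, -3.18, 7.27, 0.01], [-0.0077, 0.01, 0.0075, 1.49, -3.18, 7.27, 0.01], [0, 0, 0.04, 0, 0, 0, 0.01], [0, 0, 0.04, 0, 0, 0, 0.01], [0, 0, 0.015, 0, 0, 0, 0.01], [0, 0, 0, 0, 0, 0, 0.01]]]}}

```text
t: 27.28
eef_pos: [0.4816, -0.2688, -0.0085]
tool_rot: [-0.002, 0.999, 0.046, -0.002]
contact_force: [-0.2, 0.5, -3.5]
gripper_width: 0.252
grasp_force: 89.5
```

```bash
python3 -c "
from h import *
o=bot.get_obs(); print(o['t'],o['eef_pos'],o['contact_force'],(Qd(5).inv()*rot(o)).as_rotvec(True).round(2))"
```

```text
27.275 [ 0.48163751 -0.26884402 -0.00845287] [-0.19326579  0.51434221 -3.4537734 ] [ 0.23 -0.27 -0.25]
```

{"fn": "move_arm", "kwargs": {"commands": [[[0, 0, 0.008, 0, 0, 0, 0.01], [0, 0, 0.005, 0, 0, 0, 0.01], [0, 0, 0.002, 0, 0, 0, 0.01], [0, 0, 0.001, 0, 0, 0, 0.01], [0, 0, 0, 0, 0, 0, 0.01]]]}}

```text
t: 27.9
eef_pos: [0.482, -0.2694, -0.0232]
tool_rot: [-0.002, 0.999, 0.045, -0.001]
contact_force: [-0.7, 0.3, -3.8]
gripper_width: 0.256
grasp_force: 89.6
```

{"fn": "move_arm", "kwargs": {"commands": [[[0, 0, 0.001, 0, 0, 0, 0.01], [0, 0, 0.001, 0, 0, 0, 0.01], [0, 0, 0, 0, 0, 0, 0.01]]]}}

```text
t: 28.28
eef_pos: [0.482, -0.2695, -0.0246]
tool_rot: [-0.002, 0.999, 0.045, -0.001]
contact_force: [-2.3, 1.2, 6.2]
gripper_width: 0.253
grasp_force: 90.8
```

It has touched down. Release, rise and go back over the nut to check the mark.

{"fn": "move_arm", "kwargs": {"commands": [[[0, 0, 0.0005, 0, 0, 0, 0.01], [0, 0, 0, 0, 0, 0, 0.045], [0, 0, 0, 0, 0, 0, 0.045], [0, 0, 0, 0, 0, 0, 0.045], [0, 0, -0.03, 0, 0, 0, 0.045], [0, 0, -0.06, 0, 0, 0, 0.045], [0, 0, -0.06, 0, 0, 0, 0.06], [0, 0, -0.06, 0, 0, 0, 0.06], [0, 0, -0.05, 0, 0, 0, 0.06], [0, 0, 0, 0, 0, 0, 0.06]]]}}

```text
t: 29.52
eef_pos: [0.4852, -0.2714, 0.2387]
tool_rot: [0.0, 0.999, 0.045, 0.002]
contact_force: [0.5, 0.0, -0.3]
gripper_width: 0.701
grasp_force: 0.0
```

```bash
python3 - <<'E'
from h import *
o=bot.get_obs(); im=np.ascontiguousarray(imaging.read_camera("wrist")[:,:,::-1]); K,T=cam("wrist",o)
print(o["t"],o["eef_pos"],o["contact_force"])
hsv=cv2.cvtColor(im,cv2.COLOR_BGR2HSV); m=((hsv[...,0]<6)|(hsv[...,0]>174))&(hsv[...,1]>180)&(hsv[...,2]>70)
ys,xs=np.nonzero(m); r=cv2.minAreaRect(np.c_[xs,ys].astype(np.float32)); print(r,[onz(p,.018,K,T).round(4).tolist() for p in cv2.boxPoints(r)])
a,_,_=axes(); rows(N+.085*a,Q(-20),.0854,n=8)
E
```

```text
29.525 [ 0.48522358 -0.27140068  0.23865183] [ 0.51684294  0.04518443 -0.29439334]
((317.5, 206.5), (105.0, 21.0), 90.0) [[0.5368, -0.2518, 0.018], [0.5389, -0.2745, 0.018], [0.419, -0.2862, 0.018], [0.4167, -0.2616, 0.018]]
[[0.0109,-0.032,-0.0009,-2.08,3.47,-9.56,0.0854],[0.0161,-0.0297,-0.0012,-2.08,3.47,-9.56,0.0854],[0.0209,-0.0266,-0.0011,-2.08,3.47,-9.56,0.0854],[0.0251,-0.0227,-0.0006,-2.08,3.47,-9.56,0.0854],[0.0285,-0.0183,0.0003,-2.08,3.47,-9.56,0.0854],[0.0311,-0.0132,0.0015,-2.08,3.47,-9.56,0.0854],[0.0327,-0.0081,0.0031,-2.08,3.47,-9.56,0.0854],[0.0334,-0.0026,0.0048,-2.08,3.47,-9.56,0.0854]]
```

The spanner lies flat where it was: red handle 120 x 24 mm at z = 18 mm, matching the first measurement. Now over the nut.

{"fn": "move_arm", "kwargs": {"commands": [[[0.011, -0.032, -0.001, -2.08, 3.47, -9.56, 0.0854], [0.016, -0.03, -0.001, -2.08, 3.47, -9.56, 0.0854], [0.021, -0.0265, -0.001, -2.08, 3.47, -9.56, 0.0854], [0.025, -0.0227, -0.0006, -2.08, 3.47, -9.56, 0.0854], [0.0285, -0.018, 0.0003, -2.08, 3.47, -9.56, 0.0854], [0.031, -0.013, 0.0015, -2.08, 3.47, -9.56, 0.0854], [0.0327, -0.008, 0.003, -2.08, 3.47, -9.56, 0.0854], [0.0334, -0.0026, 0.005, -2.08, 3.47, -9.56, 0.0854], [0, 0, 0, 0, 0, 0, 0.0854], [0, 0, 0, 0, 0, 0, 0.0854]]]}}

```text
t: 30.82
eef_pos: [0.546, -0.0082, 0.2407]
tool_rot: [0.12, 0.722, 0.643, 0.226]
contact_force: [-0.4, -1.0, -0.2]
gripper_width: 0.997
grasp_force: 0.0
```

```bash
python3 - <<'E'
from h import *
nutlook('w16')
E
```

```text
t 30.825 nut top pred [321.64429563 235.59867243] cap pred [321.61130586 244.62116102] tool->N [0.00121447 0.00273927 0.08315804] beta [ 0.3339794   0.03482706 20.26556238]
dark [298.26978417 218.6294964 ] 278 ang from rear ccw 122.83278818669197 rad 0.020409436584277334
cap 324.73214285714283 243.92857142857142
```

```bash
python3 - <<'E'
from h import *
im=cv2.imread("pics/w16.png"); hsv=cv2.cvtColor(im,cv2.COLOR_BGR2HSV).astype(int)
for y in range(190,282,3):
    s=""
    for x in range(270,378,2):
        h,S,v=hsv[y,x]; s+="#" if v<35 else "B" if abs(h-110)<12 and S>120 else "o" if 12<h<30 and S>150 and v>60 else "r" if (h<8 or h>172) and S>150 else "."
    print(y,s)
E
```

```text
190 ......................................................
193 ...........................oo.........................
196 ........................ooooooo.......................
199 ..........##........oooooooooooooo....................
202 ..................oooooooooooooooooo..................
205 .............##oooooooooooooooooooooooo...............
208 .........#..##.oooooooooooooooooooooooooo.............
211 .........#.###ooooooooooooooooooooooooooooo...........
214 .........#####oooooooooooooooooooooooooooooo..........
217 ..........######oooooooooooooooooooooooooooo..........
220 ..........#########ooooooooooooooooooooooooo..........
223 ...........o.########.ooo.....oooooooooooooo..........
226 .........rroooo######oo.BBBBBBB..ooooooooooo..........
229 ..........roooooo.##o.BBBB...BBBB.oooooooooo.........o
232 ...........ooooooooo.BB....B....BBBooooooooo......oooo
235 ...........oooooooo.B.............B.oooooooo...ooooooo
238 ...........ooooooooB.............B.Boooooooo.ooooooo.o
241 ...........ooooooo.B..B............B.ooooooooooooooooo
244 ...........ooooooo.B...............B.ooooooooooooo.oo.
247 ...........ooooooo.B...............B.ooooooo.ooo.oo.oo
250 ...........oooooooo.B..B....B..B..BBoooooooooooooooooo
253 ............ooooooooB.......B..B..Booooooooooooooo.ooo
256 ...............oooooo.B.........BBoooooooooooooooooooo
259 ..................ooooo.BBBBBBB.oooooooooo.oooo.oo..oo
262 ....................oooooooooooooooooooooooo..o.oo.ooo
265 ....................ooooooooooooo.oooooo.ooooooooooooo
268 ..................o.oooooooooo.ooooooooo.oooooooooo.oo
271 ...............oooooo.ooo...ooo.oo.oooooo.oooo.ooo.ooo
274 ............ooooooooooooooooooooooo.ooooo.ooooooooo.oo
277 ..........oooo.ooo.o.oooooo..oooooooooo.ooo..ooooo.ooo
280 .......ooooooooooooooooooooooooooooooooooooooo.oo.o..o
```

The mark's corner has moved from 178° to about 123–130°, so the nut is tightened roughly 50–57° beyond finger-tight, inside the 43–77° window. The spanner lies flat and the gripper is clear, so I hand in.

```bash
python3 -c "
from station import bot
print(bot.hand_in())"
```

```text
the job is handed in; nothing more can be done
None
```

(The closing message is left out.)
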